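Advance the dose wheel with its removable crank

TASK

On the medicine dispenser, fit the loose crank fully down onto the square shaft and use it to turn the dose wheel, either way round, until the red well is lined up with the green spout. Then lift the crank off without upsetting the wheel and lay it in the white tray beside the blue cup, socket down and flat on the tray's floor, the same way up as it lay at first. Leave the cup, bottles and everything else on the bench where they are.

Things in the scene. Friction and masses are not known exactly. Their poses are not given: they have to be found in the camera images.
- crank_arm (a point): Loose steel crank, 156 mm long, about 0.35 kg, lying socket down. This point is in the middle of its flat bar's section, near the centre of mass, 36 mm above the crank's underside; x along the bar from hub to handle, z up. The bar is 16 mm wide, 12 mm high, its underside 30 mm up and open below; it is bare from 29 mm behind this point to 55 mm ahead of it.
- crank_socket (a point): Centre of the underside of the crank's hub, a 42 mm square steel block 42 mm high at one end of the bar, 50 mm behind crank_arm; the middle of the mouth of its square socket: 23.5 mm wide, 30 mm deep, sides parallel and square to the bar. Axes as crank_arm.
- crank_knob (a point): Middle of the crank's red handle, an upright sleeve 26 mm across and 44 mm tall that spins freely on its pin (so a grip that does not turn can lead it round), 120 mm from the socket's axis, 66 mm above the crank's underside; its bottom is 2 mm above the bar. Under the bar below it a 20 mm round foot ends level with the hub's underside. Axes as crank_arm.
- shaft (a point): Foot of the dispenser's square steel shaft, centred on top of the dark round collar (48 mm across, 90 mm above the table) on which a fully fitted hub rests. The square is 22 mm wide, 28 mm high (brass top 4 mm: 18 mm wide). x, y square to its flats, turning with the wheel; z up. The crank fits at any of four quarter turns, with about 0.07 rad of play each way.
- wheel (a joint): Angle of the grey dose wheel (204 mm across, top 74 mm above the table, seven 34 mm round wells, one red, six white), counter-clockwise from above; 0 (and every full turn) has the red well at the spout. It turns either way without end against steady friction (0.25 N m, 2 to 3 N at the handle) and stays where it is left.
- red_well (a point): Centre of the red well on the wheel's top, 80 mm from the shaft's axis.
- spout (a point): Point fixed on the dispenser, 80 mm from the shaft's axis toward the green spout at the rim, where the red well belongs; x points from the spout to the shaft and on to the tower.
- tower (a point): Top centre of the dispenser's fixed white tablet tower, 60 mm deep, 80 mm wide, 180 mm tall, centred 180 mm from the shaft's axis on the side opposite the spout. The bare crank swings past it, but a gripper on the handle does not: keep the gripped handle about 0.75 rad or more away from its direction.
- tray_in (a point): Centre of the inner floor (4 mm above the table) of a fixed shallow white tray, 240 mm along its x, 170 mm along its y, walls 4 mm thick, rim 14 mm above the table. The cup stands in its +y half, the -y half is free.
- cup_mid (a point): Blue medicine cup, 44 mm across, 40 mm tall, in the tray; centre, half-way up. Bystander.
- sanitizer_mid (a point): Clear pump bottle with green pump, 67 mm across, 178 mm tall; 90 mm above its underside. Bystander.
- lotion_mid (a point): White bottle with blue cap, 64 mm across, 170 mm tall; centre. Bystander.
- vial_mid (a point): Amber jar, 42 mm across, 75 mm tall; centre. Bystander.
- mug_mid (a point): White cup, 60 mm across, 70 mm tall; centre. Bystander.
- organiser_mid (a point): Blue seven-day pill organiser, 50 by 110 by 24 mm; centre. Bystander.
- scanner_mid (a point): White and grey hand scanner, 160 mm long, 60 mm tall; centre. Bystander.
There are look-alikes about, which are no part of the job. What is shaped like the part that bears crank_arm but pink is not meant.

How it is judged:
By the outcome, as a careful person would: the job done as asked, in the order asked, and still so for the second after the job is handed in, with the robot touching nothing.
It also fails if it takes over 72 s, if anything falls off the work surface, if the arm or the gripper's body presses on something with over 40 N, if the wrist force passes 120 N, or if a joint passes its speed limit or range.

ROBOT

A 6-joint arm with a two-finger parallel gripper is mounted at the origin on the work surface. World frame = base frame: x ahead of the robot, y to its left, z up, the work surface at z = 0. Lengths are in m, angles in rad, forces in N, time in s.
With the tool pointing down it reaches from about 0.35 to 0.975 m from the base axis. Payload 4.9 kg.
Tool frame: the origin (TCP) lies midway between the tips of the shut fingers; the grasp point (between the pads) lies 19 mm behind it; z points along the fingers, y is the line along which they close (so a half turn about z gives the same grasp; the last joint's range is limited). The gripper opens to 85 mm and grips with 20 to 120 N. Pads are 22 mm wide; open, the fingers measure 114 mm over their backs; the gripper's body (76 mm by 85 mm) begins 54 mm behind the grasp point. The pads swing forward as they close: fully open they stand 13 mm farther back than shut.
Start: joints at [-1.442, 0.053, 1.613, -0, 1.476, -0.119], TCP at [0.153, -0.606, 0.231] pointing down, gripper open.
Joint ranges: [-3.01, 3.01], [-1.01, 2.22], [0.06, 2.58], [-1.02, 4.17], [0.09, 2.62], [-3.14, 3.14]. Speed limits (rad/s): [2.57, 2.57, 3.14, 3.14, 3.14, 3.14].

INTERFACE

Orientations are given as a unit quaternion [w, x, y, z].
In Python, from plant import state, grab_frame, job_done, cut_out, place_of gives the robot as it stands.
- The arm moves only by the tool jog_arm, never from a script. Its argument "motion" is text: rows parted by semicolons, each of 7 numbers parted by spaces: the opening in per cent of the stroke, from 0 (shut) to 100 (fully open), then the shift along the tool's x, y, z as a fraction of full scale, then the turn, a rotation vector about the tool's x, y, z as a fraction of full scale. A call has exactly 5 rows; each row is the pose to reach, as a shift and turn from the pose commanded when the call began, along the tool's axes at that moment; what a row does not reach only later rows make up. Full scale, the value 1, is 50 cm for a shift and 1.5 rad for a turn. A row lasts 1/8 s, in which the tool goes at most 62.5 mm and 10.7 degrees, less where a joint would pass 70% of its speed; a pose out of reach is approached as far as the arm can. A call with a number of a shift or a turn outside -1 to 1 is refused whole. A call with a gripper value outside its range is refused whole. The fingers move at their own pace and stop on an object; the grip force is fixed at half the most. Time passes only in rows, so rows that repeat a pose let the fingers close, or fill a call up. It gives the time, the measured TCP pose, the force, the opening and the grip force at its end, in the units of the state.
- state(): the state, without advancing time (a new reading comes with each control period).
- grab_frame(name): name is "scene" or "top" or "wrist"; returns a dict with "color" (480x640x3 uint8, red, green, blue), "range_z" (480x640 float32, m along the optical axis (not along the pixel's ray), 0 where there is no reading), "intrinsics" (3x3 intrinsics, pixels), "k1" (the pictures are not rectified: a ray, as slopes to the right and down, at radius r is drawn at 1 + k1 r^2 times it, then the intrinsics apply), "world_from_camera" (4x4, takes a point from camera to world coordinates). Camera axes: x right, y up, looking along -z (the intrinsics and any distortion apply to the point x, -y, -z); pixel columns grow to the right and rows downward; lengths in m; the calibration is good to about 2 mm. A picture is of the moment at which its call begins.
- job_done(): hands the job in; it is judged then, once.
Trained networks look in the newest picture that a camera, given by its name, has taken for a name from the list of things; names that differ only in an ending like _2 or _b are one class to them, and where a whole thing is asked for, a point or a joint stands for the part that bears it (a point fixed in the world has none). Each returns a list of dicts, best first, with "p" (0 to 1); they miss things now and then, are a little off and sometimes report something else, mostly with a low value. They report only what shows in the picture. A call takes as long as a camera call. They do not tell look-alikes from the thing itself.
- cut_out(camera, thing): "pixels" (480x640 bool, what is visible of it).
- place_of(camera, thing): "at" ([x, y, z] in m, in world coordinates, good to about 4 mm: a listed point, or the origin of a listed thing).
The state is a dict: "time": time; "joint_pos": joint angles; "joint_vel": joint speeds; "joint_efforts": joint torques, N m; "tool_pos": TCP position; "tool_rot": TCP orientation; "contact_force": force on the tool from outside, world axes, zero at the start; "ft_torque": the same for the moment, N m; "gripper_width": opening from 0.0 (shut) to 1.0 (fully open); "grasp_force": force on a finger pad.
Only numpy, scipy, OpenCV 4.12 (cv2) and the standard library are available. Lean on these libraries where they do the work, as an engineer would, in place of code of your own. Each camera call takes 0.05 s, during which the arm holds its last target. There are 200 camera calls.

## Working session

There is one attempt and no reset: what is moved stays moved. The work goes in short steps, Python scripts to look and compute and a tool call to move; the robot and the scene stay as the last step left them, time stands still between calls to the robot, and variables do not carry over. Pictures are saved under pics/ and viewed, at most 10 in all, crops included, and the job is handed in when it is done.

Besides the shell and the picture viewer there is one more tool, called after "Request:" as name(argument=value, ...) on one line, values as JSON. jog_arm: Moves the arm, as the interface text tells. Shift numbers are shares of 50 cm and turn numbers shares of 1.5 rad, none past 1 either way. Its arguments: {"type":"object","properties":{"motion":{"type":"string"}},"required":["motion"]}

```bash
mkdir -p pics
cat > h.py <<'E'
import numpy as np, cv2
from plant import state, grab_frame, job_done, cut_out, place_of
from scipy.spatial.transform import Rotation as R
def save(f,n,crop=None,s=1):
    im=f["color"][:,:,::-1]
    if crop: im=im[crop[1]:crop[3],crop[0]:crop[2]]
    cv2.imwrite("pics/"+n,cv2.resize(im,None,fx=s,fy=s,interpolation=cv2.INTER_CUBIC))
def cloud(f):
    K=f["intrinsics"];v,u=np.mgrid[:480,:640]
    p=cv2.undistortPoints(np.stack([u,v],-1).reshape(-1,1,2).astype(float),K,np.array([f["k1"],0,0,0.])).reshape(480,640,2)
    z=f["range_z"];P=np.stack([p[...,0]*z,-p[...,1]*z,-z],-1)
    T=f["world_from_camera"];W=P@T[:3,:3].T+T[:3,3];W[z==0]=np.nan;return W
def pix(f,p):
    T=np.linalg.inv(f["world_from_camera"]);c=T[:3,:3]@np.array(p)+T[:3,3]
    return cv2.projectPoints(np.array([[c[0],-c[1],-c[2]]]),np.zeros(3),np.zeros(3),f["intrinsics"],np.array([f["k1"],0,0,0.]))[0].ravel()
E
python3 - <<'E'
from h import *
s=state();print(s["time"],s["tool_pos"],s["tool_rot"])
for c in("top","scene"):
    f=grab_frame(c);save(f,c+"0.png");print(c,f["world_from_camera"][:3,3])
    for n in "crank_arm crank_socket crank_knob shaft red_well spout tower tray_in cup_mid sanitizer_mid lotion_mid vial_mid mug_mid organiser_mid scanner_mid".split():
        if c=="scene" and n not in("crank_arm","crank_socket","crank_knob","shaft","red_well","spout","cup_mid"):continue
        for d in place_of(c,n)[:3]: print(n,round(d["p"],2),np.round(d["at"],3),pix(f,d["at"]).round())
E
```

```text
0.0 [ 0.15320814 -0.60527969  0.23003396] [-1.05705522e-03  9.92333735e-01  1.23582524e-01  2.59866967e-06]
top [0.31269378 0.02189287 1.20088371]
crank_arm 0.63 [ 0.43  -0.321  0.032] [450. 279.]
crank_socket 0.91 [ 0.248 -0.252  0.003] [427. 354.]
crank_socket 0.64 [ 0.431 -0.274  0.002] [429. 281.]
crank_knob 0.92 [ 0.427 -0.391  0.062] [481. 277.]
crank_knob 0.81 [ 0.303 -0.361  0.063] [476. 329.]
crank_knob 0.59 [ 0.561 -0.002  0.092] [322. 230.]
shaft 0.68 [ 0.562 -0.002  0.089] [322. 230.]
shaft 0.5 [ 0.708 -0.288  0.089] [431. 168.]
shaft 0.43 [ 0.381 -0.122  0.037] [374. 303.]
red_well 0.61 [0.579 0.077 0.076] [289. 226.]
red_well 0.15 [ 0.606 -0.472  0.012] [497. 211.]
spout 0.66 [0.484 0.008 0.076] [319. 262.]
tower 0.92 [ 0.737 -0.025  0.179] [328. 148.]
tray_in 0.58 [0.441 0.297 0.004] [208. 289.]
cup_mid 0.81 [0.368 0.335 0.023] [191. 318.]
sanitizer_mid 0.62 [ 0.703 -0.289  0.087] [432. 170.]
lotion_mid 0.82 [0.686 0.271 0.086] [210. 187.]
vial_mid 0.55 [0.397 0.134 0.038] [270. 302.]
mug_mid 0.97 [ 0.382 -0.12   0.039] [373. 302.]
mug_mid 0.38 [ 0.738 -0.021  0.177] [326. 148.]
organiser_mid 0.73 [ 0.603 -0.472  0.014] [497. 212.]
scanner_mid 0.59 [0.603 0.463 0.028] [142. 228.]
scene [1.66399024 0.29775187 1.26452699]
crank_arm 0.93 [ 0.273 -0.3    0.035] [237. 211.]
crank_arm 0.63 [ 0.427 -0.322  0.04 ] [214. 240.]
crank_socket 0.93 [ 0.247 -0.256  0.001] [253. 216.]
crank_socket 0.6 [ 0.429 -0.275  0.002] [230. 252.]
crank_knob 0.93 [ 0.307 -0.363  0.064] [214. 208.]
crank_knob 0.86 [ 0.426 -0.399  0.067] [189. 229.]
shaft 0.76 [ 0.558 -0.005  0.088] [303. 276.]
red_well 0.84 [0.572 0.076 0.074] [331. 288.]
red_well 0.31 [ 0.383 -0.119  0.035] [282. 242.]
spout 0.77 [0.48  0.01  0.075] [315. 261.]
spout 0.36 [ 0.736 -0.022  0.18 ] [278. 299.]
cup_mid 0.66 [0.365 0.335 0.022] [431. 265.]
```

View pics/top0.png

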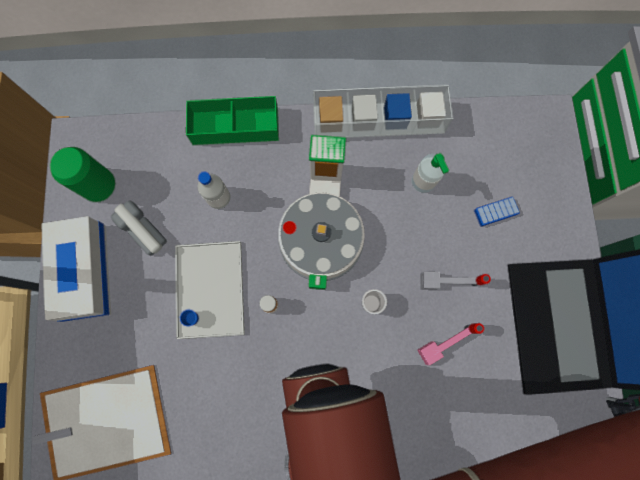

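View pics/scene0.png

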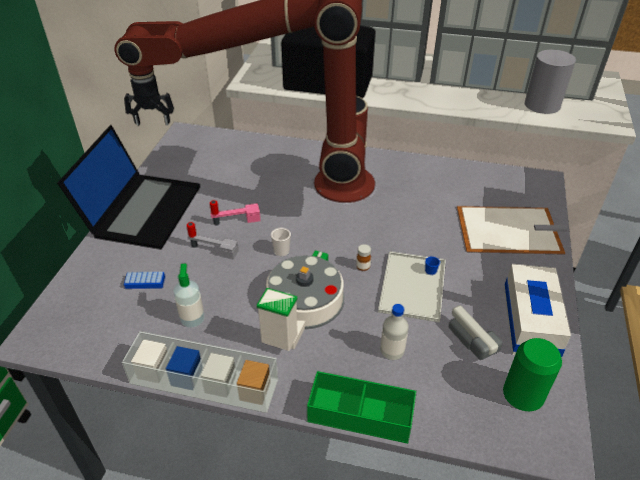

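The look-alikes for the crank are the grey steel one (hub 431,280; knob 483,279 in top) and the pink one (hub 430,353; knob 476,328). The grey steel one is right, and the red well is at (289,227) with the green spout at (318,282). Next is a close crop of both cranks and a look at the shaft.

```bash
cat >> h.py <<'E'
def yaw(s=None):
    q=(s or state())["tool_rot"];M=R.from_quat([q[1],q[2],q[3],q[0]]).as_matrix();return M
def plan(p,psi):
    "shift/turn fractions to TCP p with tool x at yaw psi, pointing down"
    s=state();M=yaw(s);d=M.T@(np.array(p)-s["tool_pos"])/.5
    G=np.array([[np.cos(psi),np.sin(psi),0],[np.sin(psi),-np.cos(psi),0],[0,0,-1]])
    t=R.from_matrix(M.T@G).as_rotvec()/1.5
    print("t",round(s["time"],2),"now",np.round(s["tool_pos"],4),"psi",round(np.arctan2(M[1,0],M[0,0]),4),"shift",np.round(d,4),"turn",np.round(t,4))
E
python3 - <<'E'
from h import *
f=grab_frame("top");im=f["color"]
a=cv2.resize(im[255:375,400:500,::-1],None,fx=4,fy=4,interpolation=cv2.INTER_CUBIC)
b=cv2.resize(im[180:300,270:370,::-1],None,fx=4,fy=4,interpolation=cv2.INTER_CUBIC)
cv2.imwrite("pics/c1.png",np.hstack([a,b]))
W=cloud(f)
# crank: points 30..45mm high near grey crank
m=(W[...,2]>.024)&(W[...,2]<.048)&(abs(W[...,0]-.429)<.035)&(W[...,1]<-.24)&(W[...,1]>-.42)
P=W[m];print(m.sum());d=np.linalg.svd(P[:,:2]-P[:,:2].mean(0))[2][0];print(P.mean(0),d)
plan([.428,-.325,.25],1.55)
E
```

```text
549
[ 0.42728614 -0.29878755  0.04083918] [-0.08096267 -0.99671713]
t 1.25 now [ 0.1533 -0.6059  0.2313] psi 0.2478 shift [ 0.6704 -0.4098 -0.0374] turn [-0.     -0.     -0.8682]
```

View pics/c1.png

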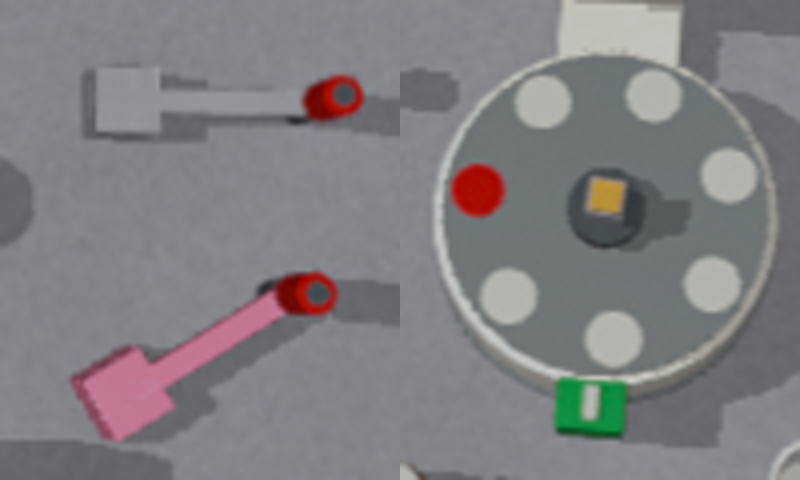

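The close crop confirms it: the grey crank has its hub at (128,100) in the crop and the pink one is below it. The shaft square is rotated only a few degrees.

Request:
jog_arm(motion="100 .67 -.41 -.037 0 0 -.868;100 .67 -.41 -.037 0 0 -.868;100 .67 -.41 -.037 0 0 -.868;100 .67 -.41 -.037 0 0 -.868;100 .67 -.41 -.037 0 0 -.868")

```text
time: 1.88
tool_pos: [0.3726, -0.3811, 0.2464]
tool_rot: [0.0, 0.828, 0.561, 0.0]
contact_force: [1.0, -1.0, -0.4]
gripper_width: 1.001
grasp_force: 0.0
```

```bash
python3 -c "
from h import *
plan([.428,-.325,.25],1.54)"
```

```text
t 1.88 now [ 0.3726 -0.3811  0.2464] psi 1.1911 shift [ 0.1453  0.0613 -0.0072] turn [ 0.0005  0.0004 -0.2326]
```

Request:
jog_arm(motion="100 .13 .055 -.007 0 0 -.2;100 .13 .055 -.007 0 0 -.2;100 .13 .055 -.007 0 0 -.2;100 .13 .055 -.007 0 0 -.2;100 .13 .055 -.007 0 0 -.2")

```text
time: 2.5
tool_pos: [0.4207, -0.3335, 0.2494]
tool_rot: [-0.0, 0.738, 0.675, -0.0]
contact_force: [0.4, -0.2, -0.6]
gripper_width: 1.0
grasp_force: 0.0
```

Run:
```python
from h import *
f=grab_frame("wrist");save(f,"w1.png")
for n in("crank_arm","crank_socket","crank_knob"):
    for d in place_of("wrist",n)[:2]: print(n,round(d["p"],2),np.round(d["at"],4),pix(f,d["at"]).round())
W=cloud(f)
for lo,hi,n in((.024,.039,"bar?"),(.0391,.06,"bar+hub")):
    m=(W[...,2]>.03)&(W[...,2]<.055)&(abs(W[...,0]-.429)<.04)
m=(W[...,2]>.037)&(W[...,2]<.047)&(abs(W[...,0]-.429)<.03)
for y in np.arange(-.40,-.24,.01):
    k=m&(abs(W[...,1]-y)<.004)
    if k.sum()>5:print(round(y,2),k.sum(),W[k][:,0].min().round(4),W[k][:,0].max().round(4),np.median(W[k][:,2]).round(4))
plan([.428,-.325,.25],1.54)
```

```text
crank_arm 0.94 [ 0.2735 -0.298   0.0349] [160. 180.]
crank_arm 0.89 [ 0.4278 -0.3207  0.0338] [324. 189.]
crank_socket 0.68 [ 0.4216 -0.3954  0.0677] [325. 276.]
crank_socket 0.61 [ 0.2533 -0.2521  0.0003] [144. 130.]
crank_knob 0.97 [ 0.4207 -0.3967  0.0653] [324. 276.]
crank_knob 0.9 [ 0.3073 -0.365   0.0647] [199. 254.]
-0.38 100 0.4153 0.4307 0.0426
-0.37 119 0.4162 0.4314 0.0424
-0.36 137 0.416 0.4322 0.0426
-0.35 139 0.417 0.4331 0.0425
-0.34 135 0.4179 0.4337 0.0424
-0.33 143 0.4187 0.4345 0.0426
-0.32 144 0.4196 0.4352 0.0426
-0.31 146 0.4205 0.436 0.0427
-0.3 150 0.4214 0.4367 0.0427
-0.29 382 0.4088 0.4501 0.0426
-0.28 418 0.4096 0.4508 0.0426
-0.27 438 0.4107 0.4524 0.0427
-0.26 450 0.4107 0.453 0.0427
-0.25 127 0.4118 0.4515 0.0422
t 2.7 now [ 0.421  -0.3332  0.2494] psi 1.484 shift [ 0.0175  0.0126 -0.0012] turn [-0.0001 -0.0001 -0.0374]
```

View pics/w1.png

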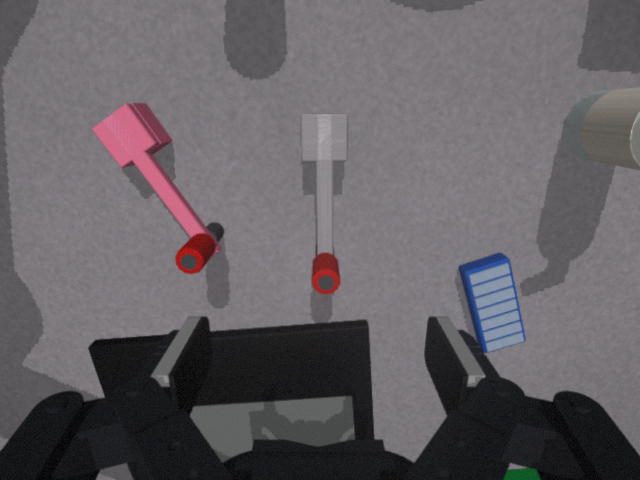

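The picture shows the grey crank centred at about (324,190), with hub (325,137) and knob (325,273). The pink one is clear to the left. The crank axis comes out at ψ≈1.496.

```bash
python3 -c "
from h import *
plan([.4273,-.324,.017],1.496)"
```

```text
t 2.7 now [ 0.421  -0.3332  0.2494] psi 1.484 shift [0.0193 0.011  0.4648] turn [-0.0001 -0.0001 -0.008 ]
```

Request:
jog_arm(motion="100 .019 .011 .1 0 0 -.008;100 .019 .011 .2 0 0 -.008;100 .019 .011 .3 0 0 -.008;100 .019 .011 .37 0 0 -.008;100 .019 .011 .37 0 0 -.008")

```text
time: 3.32
tool_pos: [0.4255, -0.3219, 0.0611]
tool_rot: [-0.004, 0.733, 0.68, -0.0]
contact_force: [-0.5, 0.3, 0.3]
gripper_width: 1.001
grasp_force: 0.0
```

```bash
python3 -c "
from h import *
plan([.4273,-.324,.017],1.496)"
```

```text
t 3.33 now [ 0.4255 -0.3219  0.0611] psi 1.4967 shift [-0.0045  0.0044  0.0881] turn [-0.0038 -0.0033  0.0005]
```

Request:
jog_arm(motion="100 0 0 .06 0 0 0;100 0 0 .094 0 0 0;100 0 0 .094 0 0 0;0 0 0 .094 0 0 0;0 0 0 .094 0 0 0")

```text
time: 3.95
tool_pos: [0.4284, -0.3245, 0.0189]
tool_rot: [0.001, 0.733, 0.681, 0.0]
contact_force: [0.1, -0.2, 0.1]
gripper_width: 0.601
grasp_force: 0.0
```

Request:
jog_arm(motion="0 0 0 0 0 0 0;0 0 0 0 0 0 0;0 0 0 0 0 0 0;0 0 0 0 0 0 0;0 0 0 0 0 0 0")

```text
time: 4.58
tool_pos: [0.4278, -0.324, 0.0181]
tool_rot: [0.0, 0.733, 0.681, -0.0]
contact_force: [-1.9, 0.4, 6.2]
gripper_width: 0.17
grasp_force: 59.3
```

Run:
```python
from h import *
f=grab_frame("top")
W=cloud(f)
K=f["intrinsics"]
# wheel centre: white rim/wheel top circle fit by wells; wells white/red via color on plane z=.074
hsv=cv2.cvtColor(f["color"],cv2.COLOR_RGB2HSV)
m=(abs(W[...,2]-.074)<.006)&(np.hypot(W[...,0]-.56,W[...,1]+.0035)<.101)
red=m&(hsv[...,1]>150)&((hsv[...,0]<8)|(hsv[...,0]>172))
print("red",np.nanmean(W[red],0),red.sum(),hsv[...,2][m].min())
wh=(m&(hsv[...,1]<25)&(hsv[...,2]>155)).astype(np.uint8)
n,l,st,c=cv2.connectedComponentsWithStats(wh)
for i in range(1,n):
    if st[i,4]>40:print(st[i,4],np.nanmean(W[l==i],0).round(4))
# brass top
br=(hsv[...,1]>100)&(hsv[...,0]>10)&(hsv[...,0]<30)&(np.hypot(W[...,0]-.56,W[...,1]+.0035)<.04)
P=W[br];print("brass",br.sum(),P.mean(0).round(4))
r=cv2.minAreaRect((P[:,:2]*1000).astype(np.float32));print(r)
col=(abs(W[...,2]-.09)<.004)&(np.hypot(W[...,0]-.56,W[...,1]+.0035)<.04);print("collar",col.sum(),cv2.minEnclosingCircle((W[col][:,:2]*1000).astype(np.float32)))
# tower top
t=(abs(W[...,2]-.18)<.006)&(np.hypot(W[...,0]-.737,W[...,1]+.022)<.08);print("tower",cv2.minAreaRect((W[t][:,:2]*1000).astype(np.float32)))
s=state();print(s["tool_pos"],s["gripper_width"],s["grasp_force"])
```

```text
red [0.57558957 0.07814754 0.07450573] 130 58
135 [ 0.6309 -0.0341  0.0748]
143 [0.6303 0.0352 0.0745]
143 [ 0.577  -0.0779  0.0747]
152 [ 0.5091 -0.0629  0.0748]
151 [0.5083 0.0622 0.0749]
152 [ 0.4783 -0.0005  0.0747]
brass 56 [ 0.5583 -0.0006  0.1171]
((558.041259765625, -1.0756282806396484), (16.783363342285156, 17.54186248779297), 86.32157135009766)
collar 180 ((558.4295043945312, -1.3516250848770142), 23.90020751953125)
tower ((736.98291015625, -24.12771987915039), (83.915283203125, 66.24510192871094), 82.80192565917969)
[ 0.42777055 -0.32399466  0.01810309] 0.1712890705625489 59.32852327823639
```

The crank is gripped. Next I lift it and carry it to a standoff short of the shaft.

Request:
jog_arm(motion="0 0 0 -.1 0 0 0;0 0 0 -.2 0 0 0;0 0 0 -.3 0 0 0;0 0 0 -.4 0 0 0;0 0 0 -.4 0 0 0")

```text
time: 5.25
tool_pos: [0.4295, -0.3254, 0.222]
tool_rot: [0.004, 0.733, 0.681, 0.0]
contact_force: [0.9, -0.3, -3.9]
gripper_width: 0.173
grasp_force: 59.9
```

```bash
python3 -c "
from h import *
plan([.5500,-.145,.22],1.496)"
```

```text
t 5.25 now [ 0.4295 -0.3254  0.222 ] psi 1.4974 shift [0.3776 0.2139 0.0032] turn [0.0046 0.0038 0.0009]
```

Request:
jog_arm(motion="0 .09 .05 0 0 0 0;0 .18 .1 0 0 0 0;0 .28 .16 0 0 0 0;0 .378 .214 0 0 0 0;0 .378 .214 0 0 0 0")

```text
time: 5.88
tool_pos: [0.5482, -0.1394, 0.2137]
tool_rot: [-0.003, 0.731, 0.683, -0.001]
contact_force: [-0.6, -0.2, -4.0]
gripper_width: 0.175
grasp_force: 60.0
```

Run:
```python
from h import *
f=grab_frame("wrist");save(f,"w2.png");s=state();print(s["tool_pos"],s["contact_force"])
f=grab_frame("wrist");s=state();print(s["tool_pos"])
np.savez("w2.npz",W=cloud(f),c=f["color"],T=f["world_from_camera"],p=s["tool_pos"],q=s["tool_rot"])
plan([.55,-.145,.22],1.496)
for n in("crank_socket","shaft"):
    for d in place_of("wrist",n)[:2]: print(n,round(d["p"],2),np.round(d["at"],4),pix(f,d["at"]).round())
```

```text
[ 0.54745998 -0.14109703  0.21392429] [ 0.08229391 -0.4096561  -3.73592915]
[ 0.54710759 -0.1422514   0.21432919]
t 5.97 now [ 0.5471 -0.1423  0.2143] psi 1.4988 shift [-0.0051  0.0061 -0.0114] turn [-0.0032 -0.0006  0.0019]
crank_socket 0.82 [ 0.2482 -0.2548 -0.0022] [ 55. 322.]
shaft 0.64 [ 0.5585 -0.0022  0.0946] [321.  17.]
```

View pics/w2.png

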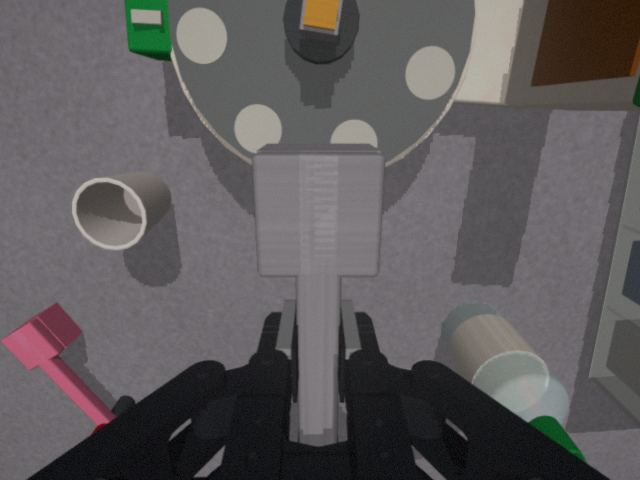

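The held hub fills (255–382, 145–275) and the shaft shows at the top (322,20). I'll move closer so the whole shaft is in view.

Request:
jog_arm(motion="0 .04 .006 -.011 0 0 0;0 .08 .006 -.011 0 0 0;0 .08 .006 -.011 0 0 0;0 .08 .006 -.011 0 0 0;0 .08 .006 -.011 0 0 0")

```text
time: 6.7
tool_pos: [0.5541, -0.1037, 0.223]
tool_rot: [0.0, 0.733, 0.681, -0.0]
contact_force: [0.5, -0.6, -3.3]
gripper_width: 0.172
grasp_force: 59.9
```

```bash
cat > meas.py <<'E'
from h import *
def rect(P): return cv2.minAreaRect((P[:,:2]*1000).astype(np.float32))
def meas(f,s):
    W=cloud(f);M=yaw(s);L=(W-s["tool_pos"])@M
    hsv=cv2.cvtColor(f["color"],cv2.COLOR_RGB2HSV)
    h=(abs(L[...,0]-.05)<.035)&(abs(L[...,1])<.03)&(L[...,2]<-.015)&(L[...,2]>-.04)
    hb=h&(L[...,0]>.0295)
    print("hub n",hb.sum(),"top z(tool)",np.median(L[hb][:,2]).round(4),"rect tool mm",rect(L[hb]),"x",np.percentile(L[hb][:,0],[.5,99.5]).round(4),"y",np.percentile(L[hb][:,1],[.5,99.5]).round(4))
    b=(abs(L[...,1])<.015)&(L[...,2]<-.015)&(L[...,2]>-.04)&(L[...,0]<.025)&(L[...,0]>-.06)
    for x in np.arange(-.03,.025,.01):
        k=b&(abs(L[...,0]-x)<.003)
        if k.sum()>10:print("bar",round(x,3),np.percentile(L[k][:,1],[2,98]).round(4),np.median(L[k][:,2]).round(4))
    near=np.hypot(W[...,0]-.5585,W[...,1])<.04
    br=near&(hsv[...,1]>110)&(hsv[...,0]>8)&(hsv[...,0]<30)&(W[...,2]>.1155);P=W[br]
    if len(P):print("brass",len(P),P.mean(0).round(4),rect(P))
    c=near&(abs(W[...,2]-.09)<.003)
    if c.sum():print("collar",c.sum(),cv2.minEnclosingCircle((W[c][:,:2]*1000).astype(np.float32)))
E
python3 - <<'E'
from meas import *
f=grab_frame("wrist");save(f,"w3.png",(200,0,440,180),3);f=grab_frame("wrist");s=state();meas(f,s);print(s["tool_pos"],s["tool_rot"]);plan(s["tool_pos"],1.496)
E
```

```text
hub n 16036 top z(tool) -0.0244 rect tool mm ((50.934593200683594, -0.030935287475585938), (42.86820602416992, 42.27108383178711), 0.09408331662416458) x [0.0301 0.0722] y [-0.0207  0.0205]
bar -0.03 [-0.0075  0.0077] -0.0245
bar -0.02 [-0.0077  0.0074] -0.0244
bar -0.01 [-0.0086  0.0086] -0.0245
bar 0.0 [-0.0089  0.0087] -0.0247
bar 0.01 [-0.0138  0.0137] -0.0259
bar 0.02 [-0.0077  0.0075] -0.0244
brass 925 [ 0.5588 -0.0009  0.1186] ((558.8833618164062, -0.7845592498779297), (18.114337921142578, 17.90134048461914), 77.760009765625)
collar 2707 ((558.6431884765625, -0.8654540777206421), 23.87677764892578)
[ 0.55412911 -0.10374778  0.22293847] [-6.34076830e-07  7.32777256e-01  6.80468578e-01 -7.96200201e-05]
t 6.8 now [ 0.5541 -0.1037  0.2229] psi 1.4968 shift [0. 0. 0.] turn [-0.0001  0.0001  0.0005]
```

View pics/w3.png

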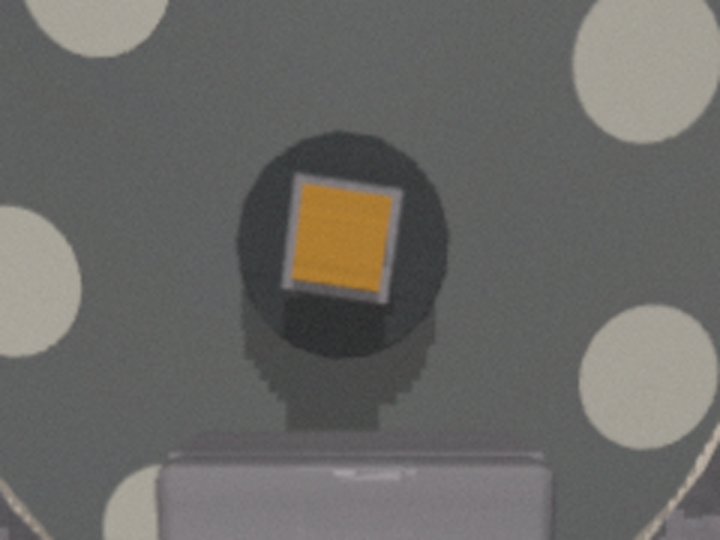

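The shaft is at (558.8, −0.8) mm, turned −0.214 rad, which puts the target ψ at 1.357. The crop shows the shaft square at (343,240), rotated about 8° from the hub.

```bash
python3 -c "
from h import *
plan([.5480,-.0506,.150],1.357)"
```

```text
t 6.8 now [ 0.5541 -0.1037  0.2229] psi 1.4968 shift [ 0.1051 -0.0201  0.1459] turn [-0.0001  0.0001  0.0932]
```

Request:
jog_arm(motion="0 .05 -.01 0 0 0 .05;0 .105 -.02 0 0 0 .093;0 .105 -.02 .07 0 0 .093;0 .105 -.02 .146 0 0 .093;0 .105 -.02 .146 0 0 .093")

```text
time: 7.42
tool_pos: [0.5452, -0.0499, 0.1461]
tool_rot: [-0.003, 0.778, 0.628, -0.003]
contact_force: [0.2, 0.4, -3.2]
gripper_width: 0.178
grasp_force: 59.8
```

Run:
```python
from meas import *
f=grab_frame("wrist");f=grab_frame("wrist");s=state();meas(f,s)
plan([.5480,-.0506,.1076],1.357)
```

```text
hub n 15967 top z(tool) -0.0224 rect tool mm ((50.92301940917969, -1.4599647521972656), (42.295291900634766, 42.8420524597168), 89.96621704101562) x [0.0302 0.0722] y [-0.0221  0.0192]
bar -0.03 [-0.0089  0.0061] -0.0225
bar -0.02 [-0.0091  0.0061] -0.0224
bar -0.01 [-0.0099  0.0074] -0.0225
bar 0.0 [-0.0104  0.0076] -0.0227
bar 0.01 [-0.0145  0.0143] -0.0249
bar 0.02 [-0.0091  0.0061] -0.0224
brass 5 [ 0.5447 -0.0327  0.2299] ((549.19091796875, -34.69327163696289), (3.0034842491149902, 18.526445388793945), 73.86103820800781)
collar 502 ((562.2601318359375, 16.704437255859375), 15.129388809204102)
t 7.53 now [ 0.5484 -0.0506  0.1508] psi 1.3574 shift [-0.0001 -0.0009  0.0864] turn [0.0004 0.     0.0003]
```

Request:
jog_arm(motion="0 0 -.001 .02 0 0 0;0 0 -.001 .03 0 0 0;0 0 -.001 .037 0 0 0;0 0 -.001 .045 0 0 0;0 0 -.001 .045 0 0 0")

```text
time: 8.15
tool_pos: [0.5476, -0.0502, 0.1272]
tool_rot: [-0.0, 0.778, 0.628, -0.0]
contact_force: [-0.3, 0.3, -3.2]
gripper_width: 0.173
grasp_force: 59.9
```

Run:
```python
from h import *
grab_frame("scene");s=state();print(s["contact_force"],s["ft_torque"])
plan([.5480,-.0506,.1076],1.357)
```

```text
[-0.15561412 -0.46245558 -4.22002049] [-0.00346377  0.0375756  -0.01510457]
t 8.2 now [ 0.5476 -0.0502  0.1274] psi 1.3578 shift [-0.0005  0.001   0.0397] turn [-0.0001  0.      0.0006]
```

No contact force, so the hub is over the shaft. I'll lower it the rest of the way.

Request:
jog_arm(motion="0 0 0 .01 0 0 0;0 0 0 .02 0 0 0;0 0 0 .03 0 0 0;0 0 0 .036 0 0 0;0 0 0 .039 0 0 0")

```text
time: 8.82
tool_pos: [0.5476, -0.0504, 0.108]
tool_rot: [0.0, 0.778, 0.628, -0.0]
contact_force: [-2.0, -1.6, 1.4]
gripper_width: 0.176
grasp_force: 60.6
```

Run:
```python
from h import *
grab_frame("scene");s=state();print(s["contact_force"],s["ft_torque"])
plan([.5480,-.0506,.1076],1.357)
```

```text
[-0.09473604  0.01980055 -2.1541665 ] [-0.00478267  0.06079033 -0.03914546]
t 8.88 now [ 0.5476 -0.0503  0.1081] psi 1.3578 shift [-0.0004  0.0009  0.001 ] turn [-0.0002  0.      0.0005]
```

Request:
jog_arm(motion="0 .0007 .0122 .002 0 0 -.08;0 .0029 .0242 .002 0 0 -.16;0 .0066 .0359 .002 0 0 -.24;0 .0115 .0471 .002 0 0 -.32;0 .0178 .0576 .002 0 0 -.40")

```text
time: 9.5
tool_pos: [0.578, -0.0484, 0.1081]
tool_rot: [0.001, 0.557, 0.831, -0.001]
contact_force: [-2.7, -1.7, -0.0]
gripper_width: 0.176
grasp_force: 60.6
```

```bash
cat > wh.py <<'E'
from meas import *
grab_frame("scene");s=state();print(s["contact_force"].round(1),s["ft_torque"].round(3))
M=yaw(s);print("hub at",(s["tool_pos"]+.051*M[:,0]).round(4))
plan(s["tool_pos"],np.arctan2(M[1,0],M[0,0]))
f=grab_frame("top");W=cloud(f);hsv=cv2.cvtColor(f["color"],cv2.COLOR_RGB2HSV)
m=(abs(W[...,2]-.074)<.006)&(np.hypot(W[...,0]-.5585,W[...,1])<.103)
red=m&(hsv[...,1]>150)&((hsv[...,0]<8)|(hsv[...,0]>172))
if red.sum():
    c=W[red].mean(0);print("red",red.sum(),c.round(4),np.arctan2(c[1]+.0002,c[0]-.5585).round(4))
wh=(m&(hsv[...,1]<25)&(hsv[...,2]>150)).astype(np.uint8)
n,l,st,_=cv2.connectedComponentsWithStats(wh)
for i in range(1,n):
    if st[i,4]>100:
        c=np.nanmean(W[l==i],0);print(st[i,4],np.hypot(c[1]+.0002,c[0]-.5585).round(4),"ang mod",np.mod(np.arctan2(c[1]+.0002,c[0]-.5585),2*np.pi/7).round(4))
E
python3 wh.py
```

```text
[-2.  -4.2  0.1] [-0.448  0.264  0.056]
hub at [ 0.5589 -0.0011  0.108 ]
t 9.55 now [ 0.5785 -0.0482  0.1081] psi 1.9642 shift [0. 0. 0.] turn [0.0001 0.001  0.    ]
red 129 [0.5335 0.076  0.0748] 1.8876
150 0.0797 ang mod 0.087
```

Request:
jog_arm(motion="0 .0007 .0122 0 0 0 -.08;0 .0029 .0242 0 0 0 -.16;0 .0066 .0359 0 0 0 -.24;0 .0115 .0471 0 0 0 -.32;0 .0178 .0576 0 0 0 -.40")

```text
time: 10.22
tool_pos: [0.6013, -0.0295, 0.108]
tool_rot: [0.001, 0.287, 0.958, -0.001]
contact_force: [-2.2, -3.1, 1.2]
gripper_width: 0.167
grasp_force: 60.6
```

```bash
python3 wh.py
```

```text
[-1.  -4.   0.9] [-0.604  0.167  0.174]
hub at [ 0.5589 -0.0011  0.1079]
t 10.28 now [ 0.6016 -0.029   0.108 ] psi 2.5624 shift [0. 0. 0.] turn [-0.0005  0.0012 -0.    ]
red 1 [0.4997 0.064  0.076 ] 2.3127
143 0.0805 ang mod 0.6874
```

Request:
jog_arm(motion="0 .0005 .0102 0 0 0 -.0667;0 .0020 .0203 0 0 0 -.1333;0 .0046 .0301 0 0 0 -.2;0 .0081 .0397 0 0 0 -.2667;0 .0102 .0444 0 0 0 -.30")

```text
time: 10.95
tool_pos: [0.6093, -0.0082, 0.108]
tool_rot: [0.001, 0.068, 0.998, -0.001]
contact_force: [-0.7, -4.8, 2.2]
gripper_width: 0.177
grasp_force: 60.7
```

```bash
cat >> wh.py <<'E'
for n,m in(("top",0),("scene",0)):
    f=grab_frame(n);W=cloud(f);h=cv2.cvtColor(f["color"],cv2.COLOR_RGB2HSV)
    g=(h[...,0]>45)&(h[...,0]<80)&(h[...,1]>120)&(np.hypot(W[...,0]-.445,W[...,1]-.013)<.05)
    zt=np.nanpercentile(W[g][:,2],80);g&=abs(W[...,2]-zt)<.005
    r=rect(W[g]);c=np.array(r[0])/1000;print(n,"spout",g.sum(),zt.round(3),r,np.arctan2(c[1]+.0004,c[0]-.5586).round(4))
    if n=="scene":
        red=(h[...,1]>150)&((h[...,0]<8)|(h[...,0]>172))&(abs(W[...,2]-.074)<.006)&(np.hypot(W[...,0]-.5585,W[...,1])<.103)
        c=W[red].mean(0);print("scene red",red.sum(),c.round(4),np.arctan2(c[1]+.0004,c[0]-.5586).round(4))
E
python3 wh.py
```

```text
[-1.  -5.3  1.6] [-0.691  0.216  0.147]
hub at [ 0.5588 -0.0012  0.1079]
t 11.0 now [ 0.6093 -0.008   0.108 ] psi 3.0071 shift [0. 0. 0.] turn [-0.0012  0.001  -0.    ]
top spout 0 nan ((0.0, 0.0), (0.0, 0.0), 0.0) 3.1409
scene spout 52 0.066 ((439.87408447265625, 15.83698558807373), (43.987632751464844, 27.877117156982422), 77.64274597167969) 3.0057
scene red 36 [0.4968 0.0008 0.0737] 3.1214
  return np.nanmean(a, axis, out=out, keepdims=keepdims)
```

Request:
jog_arm(motion="0 .0001 .0041 0 0 0 -.0267;0 .0004 .0085 0 0 0 -.0553;0 .0004 .0085 0 0 0 -.0553;0 .0004 .0085 0 0 0 -.0553;0 .0004 .0085 0 0 0 -.0553")

```text
time: 11.78
tool_pos: [0.6097, -0.0039, 0.1079]
tool_rot: [0.001, 0.027, 1.0, -0.001]
contact_force: [-1.8, -4.4, 2.5]
gripper_width: 0.172
grasp_force: 60.8
```

Run:
```python
from meas import *
s=state();M=yaw(s);print(s["contact_force"].round(1),s["ft_torque"].round(3),"hub",(s["tool_pos"]+.051*M[:,0]).round(4))
plan(s["tool_pos"],3.091)
f=grab_frame("wrist");save(f,"w4.png")
f=grab_frame("top")
im=cv2.imread("pics/top0.png");h=cv2.cvtColor(im,cv2.COLOR_BGR2HSV)
g=(h[...,0]>45)&(h[...,0]<80)&(h[...,1]>120);g[:270]=0;g[295:]=0;g[:,:300]=0;g[:,340:]=0
v,u=np.nonzero(g);r=cv2.minAreaRect(np.stack([u,v],-1).astype(np.float32));print(r)
K=f["intrinsics"];T=f["world_from_camera"]
def ray(p,z):
    q=cv2.undistortPoints(np.array([[p]],float),K,np.array([f["k1"],0,0,0.])).ravel();d=T[:3,:3]@[q[0],-q[1],-1];return T[:3,3]+d*(z-T[2,3])/d[2]
for z in(.05,.066,.074):
    c=ray(r[0],z);print(z,c.round(4),np.arctan2(c[1]+.0003,c[0]-.5585).round(4))
```

```text
[-1.8 -4.4  2.5] [-0.722  0.211  0.2  ] hub [ 0.5588 -0.0011  0.1078]
t 11.78 now [ 0.6097 -0.0039  0.1079] psi 3.0877 shift [0. 0. 0.] turn [-0.0009  0.0009 -0.0022]
((317.5, 281.5), (13.0, 17.0), 90.0)
0.05 [0.4399 0.0145 0.05  ] 3.0173
0.066 [0.4382 0.0146 0.066 ] 3.0183
0.074 [0.4373 0.0147 0.074 ] 3.0188
```

View pics/w4.png

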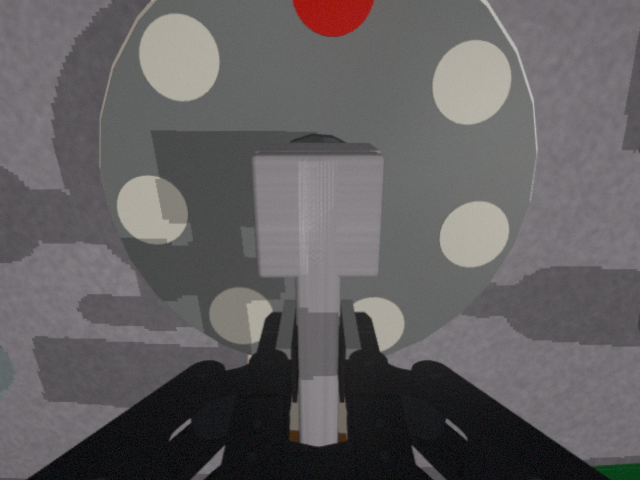

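The red well (333,10) now points to the spout side. I'll back off half the play before lifting.

Request:
jog_arm(motion="0 0 -.0033 0 0 0 .0217;0 .0002 -.0066 0 0 0 .0433;0 .0002 -.0066 0 0 0 .0433;0 .0002 -.0066 0 0 0 .0433;0 .0002 -.0066 0 0 0 .0433")

```text
time: 12.5
tool_pos: [0.6097, -0.0065, 0.1078]
tool_rot: [0.001, 0.058, 0.998, -0.0]
contact_force: [0.6, -5.0, 6.1]
gripper_width: 0.168
grasp_force: 61.1
```

Run:
```python
from h import *
s=state();M=yaw(s);print(s["contact_force"].round(1),s["ft_torque"].round(3),"hub",(s["tool_pos"]+.051*M[:,0]).round(4))
plan([.6097,-.0039,.108],3.0227)
```

```text
[ 0.6 -5.   6.1] [-0.774  0.03   0.043] hub [ 0.559  -0.0006  0.1077]
t 12.5 now [ 0.6097 -0.0065  0.1078] psi 3.0255 shift [ 0.0006  0.0052 -0.0003] turn [-0.0003  0.0012  0.0018]
```

Request:
jog_arm(motion="0 0 0 -.001 0 0 0;0 0 0 -.002 0 0 0;0 0 0 -.003 0 0 0;0 0 0 -.004 0 0 0;0 0 0 -.005 0 0 0")

```text
time: 13.12
tool_pos: [0.6091, -0.0064, 0.1084]
tool_rot: [0.0, 0.058, 0.998, -0.0]
contact_force: [2.4, -4.6, -2.7]
gripper_width: 0.168
grasp_force: 60.1
```

Run:
```python
from h import *
grab_frame("scene");s=state();M=yaw(s);print(s["contact_force"].round(1),s["ft_torque"].round(3),"hub",(s["tool_pos"]+.051*M[:,0]).round(4))
plan(s["tool_pos"],3.0227)
```

```text
[ 2.9 -4.8 -1.9] [-0.816 -0.46   0.174] hub [ 5.582e-01 -5.000e-04  1.083e-01]
t 13.18 now [ 0.6089 -0.0064  0.1083] psi 3.0257 shift [0. 0. 0.] turn [-0.0002  0.      0.002 ]
```

Request:
jog_arm(motion="0 0 -.001 0 0 0 0;0 0 -.001 0 0 0 0;0 0 -.001 -.001 0 0 0;0 0 -.001 -.001 0 0 0;0 0 -.001 -.001 0 0 0")

```text
time: 13.8
tool_pos: [0.6086, -0.0064, 0.1085]
tool_rot: [-0.0, 0.058, 0.998, 0.0]
contact_force: [4.3, -2.9, -5.9]
gripper_width: 0.173
grasp_force: 59.7
```

Run:
```python
from meas import *
f=grab_frame("wrist");s=state();M=yaw(s);print(s["contact_force"].round(1),s["ft_torque"].round(3),"hub",(s["tool_pos"]+.051*M[:,0]).round(4))
plan(s["tool_pos"],3.0227);meas(f,s)
```

```text
[ 5.2 -3.4 -6.4] [-0.587 -0.847  0.13 ] hub [ 5.579e-01 -5.000e-04  1.086e-01]
t 13.85 now [ 0.6085 -0.0064  0.1085] psi 3.0256 shift [0. 0. 0.] turn [ 0.0003 -0.0005  0.0019]
hub n 15922 top z(tool) -0.0241 rect tool mm ((50.658538818359375, 0.2985248565673828), (42.49555587768555, 42.324066162109375), 89.86099243164062) x [0.0302 0.0717] y [-0.0203  0.0209]
bar -0.03 [-0.007  0.008] -0.0246
bar -0.02 [-0.0071  0.008 ] -0.0245
bar -0.01 [-0.008   0.0092] -0.0246
bar 0.0 [-0.0084  0.0092] -0.0247
bar 0.01 [-0.0135  0.014 ] -0.0258
bar 0.02 [-0.0073  0.008 ] -0.0243
brass 22 [ 0.592  -0.0065  0.192 ] ((594.0164794921875, -4.541484832763672), (38.58656692504883, 5.683045864105225), 83.09017944335938)
collar 267 ((537.6234741210938, 1.925553321838379), 20.499849319458008)
```

Request:
jog_arm(motion="0 -.0015 -.001 0 0 0 0;0 -.003 -.002 0 0 0 0;0 -.003 -.002 0 0 0 0;0 -.003 -.002 0 0 0 0;0 -.003 -.002 0 0 0 0")

```text
time: 14.48
tool_pos: [0.6098, -0.0076, 0.1097]
tool_rot: [-0.001, 0.058, 0.998, 0.0]
contact_force: [-1.3, 0.5, -3.4]
gripper_width: 0.174
grasp_force: 59.9
```

Run:
```python
from meas import *
s=state();M=yaw(s);print(s["contact_force"].round(1),s["ft_torque"].round(3),"hub",(s["tool_pos"]+.051*M[:,0]).round(4))
plan(s["tool_pos"],3.0227)
```

```text
[-1.3  0.5 -3.4] [ 0.06   0.039 -0.017] hub [ 0.5592 -0.0017  0.1098]
t 14.47 now [ 0.6098 -0.0076  0.1097] psi 3.0258 shift [0. 0. 0.] turn [ 0.0003 -0.0009  0.0021]
```

Forces are down to the crank's weight alone, so it's free and I can lift straight up.

Request:
jog_arm(motion="0 0 0 -.01 0 0 0;0 0 0 -.025 0 0 0;0 0 0 -.045 0 0 0;0 0 0 -.065 0 0 0;0 0 0 -.09 0 0 0")

```text
time: 15.1
tool_pos: [0.6107, -0.008, 0.1563]
tool_rot: [0.001, 0.058, 0.998, -0.0]
contact_force: [1.0, -0.0, -3.1]
gripper_width: 0.17
grasp_force: 59.9
```

Request:
jog_arm(motion="0 0 0 -.04 0 0 0;0 0 0 -.08 0 0 0;0 0 0 -.12 0 0 0;0 0 0 -.14 0 0 0;0 0 0 -.14 0 0 0")

```text
time: 15.72
tool_pos: [0.6109, -0.008, 0.2264]
tool_rot: [0.001, 0.058, 0.998, -0.0]
contact_force: [-0.0, 0.1, -3.8]
gripper_width: 0.173
grasp_force: 60.0
```

```bash
python3 wh.py 2>/dev/null
python3 - <<'E'
from h import *
f=grab_frame("top");save(f,"t2.png")
W=cloud(f);h=cv2.cvtColor(f["color"],cv2.COLOR_RGB2HSV)
m=(h[...,1]<40)&(h[...,2]>130)&(W[...,2]>-.003)&(W[...,2]<.02)&(abs(W[...,0]-.44)<.14)&(abs(W[...,1]-.29)<.12)
n,l,st,_=cv2.connectedComponentsWithStats(m.astype(np.uint8));i=1+st[1:,4].argmax()
print("tray",st[i],cv2.minAreaRect((W[l==i][:,:2]*1000).astype(np.float32)))
for d in place_of("top","cup_mid")+place_of("top","tray_in"):print(d["p"],d["at"])
E
```

```text
[-0.1  0.7 -3.8] [ 0.026 -0.023 -0.031]
hub at [ 0.5597 -0.002   0.2251]
t 15.78 now [ 0.6103 -0.0079  0.2251] psi 3.0258 shift [0. 0. 0.] turn [0.     0.0001 0.    ]
top spout 0 nan ((0.0, 0.0), (0.0, 0.0), 0.0) 3.1409
scene spout 48 0.067 ((439.2522277832031, 17.533939361572266), (45.972652435302734, 26.32769012451172), 75.36078643798828) 2.9924
scene red 73 [0.4803 0.0088 0.0736] 3.0243
tray [ 164  234   95  113 8542] ((439.9973449707031, 290.01055908203125), (279.97088623046875, 239.86154174804688), 0.042166925966739655)
0.71 [0.367, 0.3375, 0.0256]
0.33 [0.3804, -0.1209, 0.0385]
0.86 [0.4416, 0.2953, 0.0034]
```

View pics/t2.png

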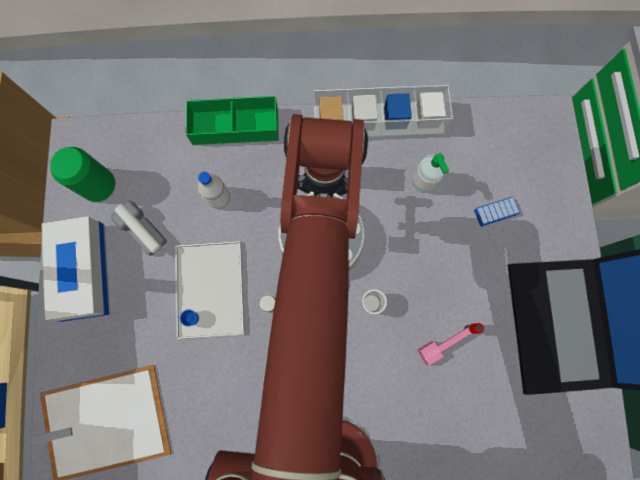

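The top view shows the wheel partly hidden, the tray corners at about (177,244), (241,242), (243,335) and (178,338), and the cup at (189,318). In the scene camera the red well lies within 1–2 mm of the spout point.

Run:
```python
from h import *
f=grab_frame("top");K=f["intrinsics"];T=f["world_from_camera"]
im=f["color"];g=((im.min(2)>120)&(im.max(2).astype(int)-im.min(2)<40)).astype(np.uint8);g[:225]=0;g[345:]=0;g[:,:165]=0;g[:,255:]=0
g=cv2.morphologyEx(g,cv2.MORPH_OPEN,np.ones((5,5)))
n,l,st,_=cv2.connectedComponentsWithStats(g);i=1+st[1:,4].argmax();print(st[i])
v,u=np.nonzero(l==i);r=cv2.minAreaRect(np.stack([u,v],-1).astype(np.float32));print(r)
def ray(p,z):
    q=cv2.undistortPoints(np.array([[p]],float),K,np.array([f["k1"],0,0,0.])).ravel();d=T[:3,:3]@[q[0],-q[1],-1];return T[:3,3]+d*(z-T[2,3])/d[2]
C=np.array([ray(p,.014)[:2] for p in cv2.boxPoints(r)]);print(C.round(4),C.mean(0))
for a,b in((0,1),(1,2)):
    d=C[b]-C[a];print(np.hypot(*d).round(4),np.arctan2(d[1],d[0]).round(4))
plan([.433,.255,.225],3.12)
```

```text
[ 165  225   90  120 9614]
((209.5, 284.5), (119.0, 89.0), 90.0)
[[0.6125 0.4072]
 [0.6002 0.1725]
 [0.296  0.1803]
 [0.306  0.4038]] [0.4536888  0.29096731]
0.235 -1.6231
0.3044 3.116
t 16.12 now [ 0.6101 -0.0079  0.2243] psi 3.0258 shift [ 0.4125  0.4813 -0.0009] turn [ 0.     -0.0008 -0.0628]
```

Request:
jog_arm(motion="0 .08 .1 -.02 0 0 -.02;0 .16 .2 -.02 0 0 -.04;0 .24 .3 -.02 0 0 -.063;0 .33 .4 -.02 0 0 -.063;0 .412 .48 -.02 0 0 -.063")

```text
time: 16.75
tool_pos: [0.4351, 0.2519, 0.2351]
tool_rot: [0.0, 0.011, 1.0, 0.0]
contact_force: [0.3, 1.0, -3.4]
gripper_width: 0.174
grasp_force: 60.1
```

Request:
jog_arm(motion="0 0 0 0 0 0 0;0 0 0 0 0 0 0;0 0 0 0 0 0 0;0 0 0 0 0 0 0;0 0 0 0 0 0 0")

```text
time: 17.38
tool_pos: [0.4369, 0.2498, 0.2349]
tool_rot: [-0.0, 0.011, 1.0, -0.0]
contact_force: [0.5, -0.3, -3.5]
gripper_width: 0.177
grasp_force: 60.3
```

```bash
python3 wh.py 2>/dev/null
python3 - <<'E'
from meas import *
f=grab_frame("top");K=f["intrinsics"];T=f["world_from_camera"]
def ray(p,z):
    q=cv2.undistortPoints(np.array([[p]],float),K,np.array([f["k1"],0,0,0.])).ravel();d=T[:3,:3]@[q[0],-q[1],-1];return T[:3,3]+d*(z-T[2,3])/d[2]
C=np.array([ray(p,.014)[:2] for p in((177,244),(241,242),(243,335),(178,338))]);print(C.round(4),C.mean(0))
save(f,"t3.png",(150,170,370,350),3)
f=grab_frame("wrist");s=state();meas(f,s)
for n in("tray_in","cup_mid"):
    for d in place_of("wrist",n)[:1]:print(n,d["p"],d["at"])
plan([.433,.255,.225],3.12)
E
```

```text
[-0.3 -0.9 -3.3] [ 0.002 -0.019  0.057]
hub at [0.3858 0.2511 0.2349]
t 17.43 now [0.4368 0.25   0.2349] psi 3.1191 shift [0. 0. 0.] turn [-0.     -0.0001  0.    ]
red 135 [0.4794 0.0104 0.0747] 3.0084
149 0.0802 ang mod 0.3159
148 0.0801 ang mod 0.3155
152 0.0797 ang mod 0.3199
153 0.0797 ang mod 0.314
164 0.0802 ang mod 0.3187
162 0.0802 ang mod 0.3123
top spout 159 0.067 ((439.366455078125, 14.7172269821167), (41.79036331176758, 29.647518157958984), 85.70240783691406) 3.0155
scene spout 52 0.067 ((440.83935546875, 16.127315521240234), (44.40252685546875, 26.335519790649414), 75.05461120605469) 3.0022
scene red 76 [0.4809 0.0086 0.0738] 3.0267
[[0.5599 0.3748]
 [0.5567 0.2074]
 [0.3193 0.2072]
 [0.3194 0.3709]] [0.43882859 0.29007953]
hub n 16008 top z(tool) -0.0243 rect tool mm ((50.654815673828125, 0.41658592224121094), (42.28168869018555, 42.24528884887695), 0.05819885432720184) x [0.03   0.0716] y [-0.0202  0.0211]
bar -0.03 [-0.007   0.0081] -0.0245
bar -0.02 [-0.0072  0.0079] -0.0244
bar -0.01 [-0.0081  0.0092] -0.0246
bar 0.0 [-0.0084  0.0091] -0.0247
bar 0.01 [-0.0135  0.014 ] -0.0257
bar 0.02 [-0.0072  0.008 ] -0.0243
brass 444 [5.58e-01 3.00e-04 1.18e-01] ((558.6181030273438, -0.6563329696655273), (18.894786834716797, 20.41392707824707), 83.44649505615234)
collar 1090 ((558.2516479492188, 0.5472968220710754), 24.169828414916992)
cup_mid 0.79 [0.3685, 0.3393, 0.0184]
t 17.77 now [0.4364 0.2505 0.235 ] psi 3.1203 shift [0.007  0.0089 0.02  ] turn [-0.     -0.      0.0002]
```

View pics/t3.png

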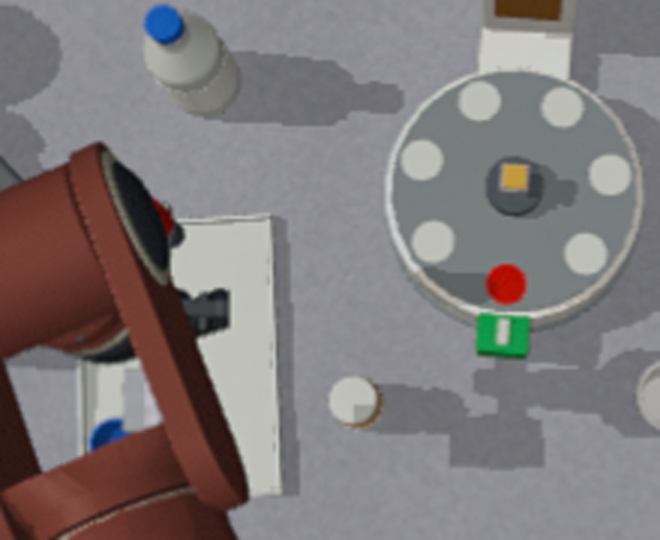

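The wheel is aligned: red at 3.009 rad, spout at 3.015. In the picture the red well (507,284) sits right at the green spout (503,335). The crank now hovers over the tray's free half, so I'll lower it.

Request:
jog_arm(motion="0 0 0 .1 0 0 0;0 0 0 .2 0 0 0;0 0 0 .3 0 0 0;0 0 0 .385 0 0 0;0 0 0 .385 0 0 0")

```text
time: 18.4
tool_pos: [0.4329, 0.2492, 0.0386]
tool_rot: [-0.004, 0.011, 1.0, -0.002]
contact_force: [0.1, 0.0, -3.6]
gripper_width: 0.173
grasp_force: 60.2
```

Request:
jog_arm(motion="0 0 0 .01 0 0 0;0 0 0 .02 0 0 0;0 0 0 .028 0 0 0;0 0 0 .034 0 0 0;0 0 0 .037 0 0 0")

```text
time: 19.02
tool_pos: [0.4365, 0.2505, 0.024]
tool_rot: [0.0, 0.011, 1.0, 0.0]
contact_force: [0.2, -0.2, -2.6]
gripper_width: 0.174
grasp_force: 60.3
```

Run:
```python
from h import *
f=grab_frame("wrist");s=state();print(s["contact_force"],s["ft_torque"]);plan([.4368,.25,.022],3.12)
W=cloud(f);L=(W-s["tool_pos"])@yaw(s);k=(abs(L[...,0]-.05)<.1)&(L[...,1]>.03)&(abs(W[...,2])<.02)&(abs(W[...,1]-.25)<.04);print("floor?",np.median(W[k][:,2]))
```

```text
[ 0.09123714 -0.6480111  -2.94920194] [-0.05034777 -0.0953142   0.04472091]
t 19.07 now [0.4363 0.2504 0.0238] psi 3.1203 shift [-0.001  -0.0009  0.0036] turn [-0.0001 -0.0002  0.0002]
floor? 0.004671568970694512
```

Request:
jog_arm(motion="0 0 0 .001 0 0 0;0 0 0 .002 0 0 0;0 0 0 .003 0 0 0;0 0 0 .004 0 0 0;0 0 0 .004 0 0 0")

```text
time: 19.7
tool_pos: [0.4366, 0.2505, 0.0222]
tool_rot: [0.0, 0.011, 1.0, 0.0]
contact_force: [0.0, -0.7, -1.9]
gripper_width: 0.172
grasp_force: 60.5
```

Request:
jog_arm(motion="0 0 0 .001 0 0 0;0 0 0 .002 0 0 0;0 0 0 .002 0 0 0;0 0 0 .002 0 0 0;50 0 0 .002 0 0 0")

```text
time: 20.32
tool_pos: [0.4372, 0.2508, 0.0216]
tool_rot: [0.001, 0.011, 1.0, 0.0]
contact_force: [-0.8, 0.5, 0.2]
gripper_width: 0.376
grasp_force: 0.0
```

Request:
jog_arm(motion="50 0 0 0 0 0 0;50 0 0 0 0 0 0;50 0 0 0 0 0 0;50 0 0 0 0 0 0;50 0 0 -.03 0 0 0")

```text
time: 20.95
tool_pos: [0.4352, 0.25, 0.0352]
tool_rot: [-0.002, 0.011, 1.0, -0.001]
contact_force: [-0.8, -0.4, 0.0]
gripper_width: 0.501
grasp_force: 0.0
```

Request:
jog_arm(motion="50 0 0 -.06 0 0 0;50 0 0 -.12 0 0 0;50 0 0 -.2 0 0 0;50 0 0 -.3 0 0 0;50 0 0 -.4 0 0 0")

```text
time: 21.58
tool_pos: [0.4362, 0.2504, 0.2388]
tool_rot: [0.001, 0.011, 1.0, 0.0]
contact_force: [0.2, 0.4, -0.6]
gripper_width: 0.499
grasp_force: 0.0
```

Request:
jog_arm(motion="50 -.1 0 0 0 0 0;50 -.2 0 0 0 0 0;50 -.3 0 0 0 0 0;50 -.3 0 0 0 0 0;50 -.3 0 0 0 0 0")

```text
time: 22.2
tool_pos: [0.586, 0.2473, 0.2365]
tool_rot: [-0.0, 0.011, 1.0, 0.0]
contact_force: [-0.4, -0.0, 0.6]
gripper_width: 0.502
grasp_force: 0.0
```

```bash
python3 wh.py 2>/dev/null|head -6
python3 - <<'E'
from h import *
f=grab_frame("wrist");save(f,"w5.png")
W=cloud(f);
for n in("crank_arm","crank_socket","crank_knob","cup_mid"):
    for c in("wrist","scene"):
        for d in place_of(c,n)[:2]:print(n,c,round(d["p"],2),np.round(d["at"],3))
for x in(.37,.39,.41,.43,.45,.47):
    k=(abs(W[...,0]-x)<.004)&(abs(W[...,1]-.25)<.006)&(W[...,2]>.03);print(x,k.sum(),np.median(W[k][:,2]) if k.any() else None)
E
```

```text
[-1.   0.3  1.1] [ 0.042  0.041 -0.009]
hub at [0.5347 0.2485 0.2367]
t 22.25 now [0.5857 0.2474 0.2367] psi 3.1206 shift [0. 0. 0.] turn [0.0002 0.0002 0.    ]
red 133 [0.4795 0.0105 0.0746] 3.0072
154 0.0802 ang mod 0.3153
155 0.0803 ang mod 0.3176
crank_arm wrist 0.81 [0.439 0.251 0.039]
crank_arm wrist 0.24 [0.684 0.268 0.081]
crank_arm scene 0.88 [0.436 0.25  0.046]
crank_arm scene 0.65 [ 0.274 -0.305  0.036]
crank_socket scene 0.84 [0.388 0.248 0.007]
crank_socket scene 0.67 [ 0.247 -0.256  0.002]
crank_knob wrist 0.55 [0.502 0.247 0.071]
crank_knob scene 0.84 [ 0.305 -0.362  0.067]
crank_knob scene 0.68 [0.505 0.248 0.074]
cup_mid scene 0.77 [0.364 0.336 0.024]
0.37 0 None
0.39 0 None
0.41 0 None
0.43 175 0.046614151796250336
0.45 171 0.04654938834508093
0.47 163 0.04656107980489077
```

View pics/w5.png

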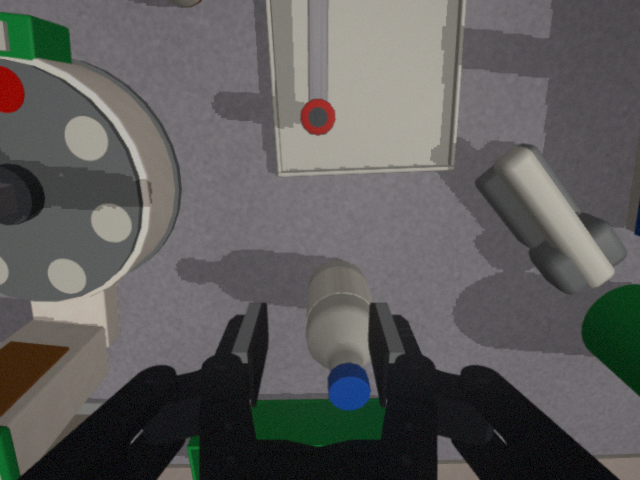

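The wrist view shows the crank flat in the tray (bar at 318,50; knob at 318,117), clear of the walls. The red well is at the spout and the lotion bottle is untouched.

```bash
python3 -c "
from plant import job_done;print(job_done())"
```

```text
the job is handed in; nothing more can be done
None
```

I handed the job in at about 22 s of the 72 s allowed: the red well is within about 0.01 rad of the spout, and the crank lies socket down and flat in the free half of the tray. Nothing else on the bench was seen to move.

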